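# Index a pallet carriage to the lit test station and start the test

## Task

Hold the orange release bar of the pallet carriage up, slide the carriage along its track to the station whose lamp is lit amber, and let the bar go so that it drops and locks in the notch there. Only when the carriage is locked at that station, press the green start button fully down and let go of it. Do not press the red stop button, and leave the spare pump and the screwdriver where they are.

Things in the scene. Friction and masses are not known exactly. Their poses are not given: they have to be found in the camera images.
- track: Fixed aluminium base plate (260 x 310 x 12 mm, track x -125 to +135 mm) with two guide rails and a steel rack: notches at y = -15, +15, +45, +75 mm, and a wide loading slot from y = -85 to -39 mm. Origin: centre of the track at table height. z up, y along the track (the way the carriage slides), x across it, away from the robot, to the lamp side. Place and yaw vary.
- carriage (a joint): Where the carriage stands along the track's y axis, in m; 0 = middle, range -0.079 to +0.079. It slides with about 1 N of friction and weighs under 1.2 kg. At the start its pawl (10 mm wide, at the carriage's own y) is down in the loading slot, at -0.077 to -0.046, and cannot leave it until the bar is raised. In a notch the carriage has about 1.5 mm of play either way.
- release_bar (a joint): Height of the release bar above its locked position, in m: 0 = down, pawl locked in a notch; 0.026 = upper stop. A spring presses it down (6 N at the bottom, 10 N at the top). The carriage slides freely only while the bar is held up at 0.020 to 0.025. Let go, it is driven down the sloped tooth tops into the nearest notch (30 mm apart), drawing the carriage with it.
- bar_grip (a point): Centre of the orange grip of the release bar: a level bar along track y, 98 mm long, 12 mm wide (x), 14 mm high; centre 105 mm above the table when down, at track x = +98 mm and the carriage's own y, so in line with a lamp (same track y) when locked there. Clear for 40 mm on both sides in x and 45 mm below, between end arms 78 mm apart: can be pinched from above, fingers closing along track x.
- lamp_lit: The lamp that is lit amber, one of four round station lamps (21 mm wide, 22 mm high; the three others are dark grey) in a row at track x = +112 mm, each opposite a notch at track y = -15, +15, +45 or +75 mm. Origin: centre of its underside, 14 mm above the table; axes parallel to the track's.
- start_box: Control box 80 x 80 x 50 mm, black below and white above, fixed on the table, with the green start button on its top. Origin: centre of its underside. It may change places with the yellow stop box, to which it is 140 mm centre to centre.
- start_button_top (a point): Centre of the top face of the green button (30 mm wide), 68 mm above the table when not pressed.
- start_button (a joint): Travel of the green button in m: 0 = out, 0.006 = fully down (5 N; it springs back). Pressed from above.
- stop_box: Yellow and black box, 80 x 80 x 50 mm, with the red stop button (40 mm wide, 68 mm above the table) on top; not to be pressed. Origin: centre of its underside.
- stop_button (a joint): Travel of the red stop button in m: 0 = out, 0.006 = fully down.
- spare_pump: Loose white pump standing on the table beyond the track's far +y corner, 54 mm wide, 60 mm high. Origin: centre of its underside. Leave it.
- screwdriver: Loose screwdriver with a red handle, 180 mm long, lying on the table past the -y end of the track. Leave it.
- pump_top (a point): Highest point (130 mm above the table) of the white pump fixed on the carriage, a black and aluminium plate with two aluminium nests that takes up x -111 to +43 mm of the track frame and 90 mm along y. This point is at track x = -12 mm and at the carriage's own y.
Not all that is in view belongs to the job. What is shaped like the start_box but blue or turquoise is not meant.

How it is judged:
By the outcome, as a careful person would: the job done as asked, in the order asked, and still so for the second after the job is handed in, with the robot touching nothing.
It also fails if it takes over 43 s, if anything falls off the work surface, if the arm or the gripper's body presses on something with over 40 N, if the wrist force passes 120 N, or if a joint passes its speed limit or range.

## Robot

A 6-joint arm with a two-finger parallel gripper is mounted at the origin on the work surface. World frame = base frame: x ahead of the robot, y to its left, z up, the work surface at z = 0. Lengths are in m, angles in rad, forces in N, time in s.
With the tool pointing down it reaches from about 0.3 to 0.85 m from the base axis. Payload 4.2 kg.
Tool frame: the origin (TCP) lies midway between the tips of the shut fingers; the grasp point (between the pads) lies 19 mm behind it; x points along the fingers, y is the direction in which the jaws open and shut, and the axes are right-handed (so a half turn about x gives the same grasp; the last joint's range is limited). The gripper opens to 91 mm and grips with 3 to 60 N. Pads are 32 mm wide; open, the fingers measure 118 mm over their backs; the gripper's body (76 mm by 178 mm) begins 60 mm behind the grasp point.
Start: joints at [1.159, 0.32, 1.565, -0, 1.257, -0.02], TCP at [0.22, 0.531, 0.214] pointing down, gripper open.
Joint ranges: [-3.11, 3.11], [-0.84, 2.01], [0.21, 2.61], [-1.34, 4.49], [0.05, 2.63], [-2.56, 2.56]. Speed limits (rad/s): [2.57, 2.57, 3.14, 3.14, 3.14, 3.14].

## Interface

Orientations are given as a rotation vector (axis times angle).
In Python, from cell import get_state, get_image, camera_params, job_done gives the robot as it stands.
- The arm moves only by the tool carry_out, never from a script. Its argument "deltas" is a list of rows, each a list of 7 numbers: the shift along the tool's x, y, z in cm, then the turn, a rotation vector about the tool's x, y, z in rad, then the closure, from 0 (fully open) to 1 (shut). A call has 1 to 5 rows; each row shifts and turns the commanded pose from where the row before left it, along the tool's axes as they then stand; what a row does not reach is not made up. A row lasts 1/12 s, in which the tool goes at most 41.7 mm and 7.16 degrees, less where a joint would pass 70% of its speed; a pose out of reach is approached as far as the arm can. A call with a gripper value outside its range is refused whole. The fingers move at their own pace and stop on an object; "newtons" is the grip in N (left out, the last holds). Time passes only in rows, so rows that do not move let the fingers close. It gives the time, the measured TCP pose, the force and the opening at its end, in the units of the state.
- get_state(): the state, without advancing time (a new reading comes with each control period).
- get_image(name): name is "scene" or "top"; returns (picture, depth): 480x640x3 uint8, red, green, blue; 480x640 float32, m along the optical axis (not along the pixel's ray), 0 where there is no reading.
- camera_params(name): a dict with "mtx" (3x3 intrinsics, pixels), "R" (3x3) and "t" (3): a world point X has camera coordinates R X + t. Camera axes: x right, y down, z forward; pixel columns grow to the right and rows downward; lengths in m; the calibration is good to about 2 mm. A picture is of the moment at which its call begins. camera_params takes no time and is no camera call.
- job_done(): hands the job in, once; it reports no verdict.
The state is a dict: "time": time; "qpos": joint angles; "dq": joint speeds; "joint_efforts": joint torques, N m; "tcp_pos": TCP position; "orientation": TCP orientation; "contact_force": force on the tool from outside, world axes, zero at the start; "moment": the same for the moment, N m; "opening": opening from 0.0 (shut) to 1.0 (fully open).
Only numpy, scipy, OpenCV 4.12 (cv2) and the standard library are available. Lean on these libraries where they do the work, as an engineer would, in place of code of your own. Each camera call takes 0.05 s, during which the arm holds its last target. There are 200 camera calls.

## Working session

There is one attempt and no reset: what is moved stays moved. The work goes in short steps, Python scripts to look and compute and a tool call to move; the robot and the scene stay as the last step left them, time stands still between calls to the robot, and variables do not carry over. Pictures are saved under pics/ and viewed, about 8 in all and at most 12, crops included, and the job is handed in when it is done.

Besides the shell and the picture viewer there is one more tool, called after "Call:" in YAML: its name, and indented under it one key for each argument. carry_out: Moves the arm, as the interface text tells. Its arguments: {"type":"object","properties":{"deltas":{"type":"array"},"newtons":{"type":"number"}},"required":["deltas"]}

```bash
mkdir -p pics; ls; python3 - <<'E'
from cell import *
import cv2, numpy as np
s=get_state(); print({k:np.round(v,3) for k,v in s.items()})
for n in ("scene","top"):
    im,d=get_image(n); cv2.imwrite(f"pics/{n}0.png",im[:,:,::-1]); np.save(f"pics/{n}0.npy",d)
    p=camera_params(n); C=-p["R"].T@p["t"]; print(n,np.round(p["mtx"],1).tolist(),C.round(3),p["R"].round(2).tolist())
E
```

```text
pics
{'time': np.float64(0.0), 'qpos': array([ 1.159,  0.32 ,  1.566, -0.   ,  1.257, -0.02 ]), 'dq': array([ 0.   , -0.002, -0.001,  0.   , -0.   , -0.001]), 'joint_efforts': array([ 1.0000e-03, -4.1247e+01, -2.3198e+01,  7.3000e-02,  4.6000e-02,
       -0.0000e+00]), 'tcp_pos': array([0.219, 0.531, 0.213]), 'orientation': array([ 0.306,  1.549, -0.309]), 'contact_force': array([0.218, 0.174, 0.089]), 'moment': array([ 0.042, -0.068,  0.006]), 'opening': np.float64(0.999)}
scene [[565.7, 0.0, 328.7], [0.0, 565.7, 232.5], [0.0, 0.0, 1.0]] [ 1.628 -0.101  0.865] [[0.15, 0.99, -0.02], [0.57, -0.1, -0.82], [-0.81, 0.11, -0.58]]
top [[575.7, 0.0, 312.1], [0.0, 575.7, 233.5], [0.0, 0.0, 1.0]] [0.268 0.03  1.335] [[-0.0, -1.0, 0.01], [-0.97, 0.0, -0.24], [0.24, -0.01, -0.97]]
```

View pics/scene0.png

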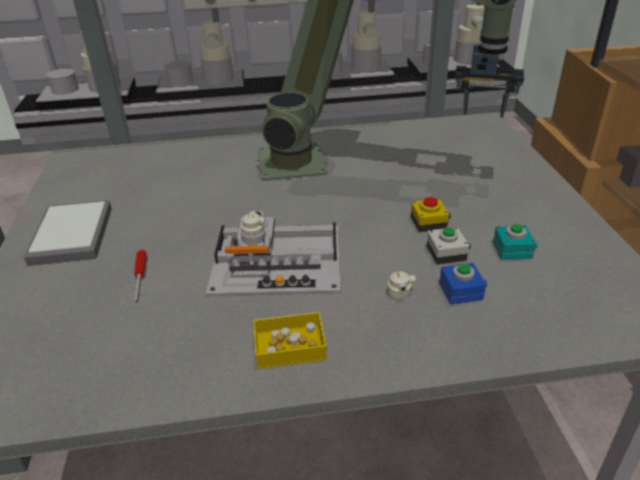

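View pics/top0.png

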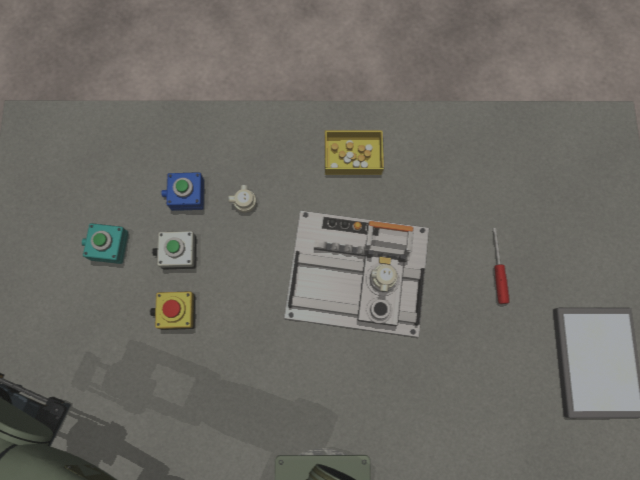

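The scene picture shows the orange bar at (247,249), the amber lamp second from the -y end at (280,281), and the white start box at (448,244). In the top picture the bar is at (390,226), the amber lamp at (358,226), the start button at (174,247), and the red stop at (172,309). Next I'll measure them.

```bash
cat > h.py <<'E'
from cell import *
import cv2, numpy as np
def ray(n,uv,z):
    p=camera_params(n); C=-p["R"].T@p["t"]
    d=p["R"].T@np.linalg.inv(p["mtx"])@np.array([*uv,1.]); return C+d*(z-C[2])/d[2]
def blobs(im,lo,hi,box,amin=15):
    hsv=cv2.cvtColor(im,cv2.COLOR_RGB2HSV); m=cv2.inRange(hsv,lo,hi)
    k=np.zeros_like(m); x0,y0,x1,y1=box; k[y0:y1,x0:x1]=m[y0:y1,x0:x1]
    cs,_=cv2.findContours(k,cv2.RETR_EXTERNAL,cv2.CHAIN_APPROX_NONE)
    out=[]
    for c in cs:
        a=np.zeros_like(m); cv2.drawContours(a,[c],-1,1,-1); a&=(k>0)
        if a.sum()>=amin: ys,xs=np.nonzero(a); out.append((int(a.sum()),xs.mean(),ys.mean(),cv2.minAreaRect(c)))
    return sorted(out,key=lambda b:-b[0])
E
python3 - <<'E'
from h import *
T=cv2.imread("pics/top0.png")[:,:,::-1].copy(); S=cv2.imread("pics/scene0.png")[:,:,::-1].copy()
print("orange top")
for b in blobs(T,(5,120,80),(25,255,255),(300,205,440,300),8): print(b[0],np.round(b[1:3],1),b[3],ray("top",b[1:3],.112).round(4),ray("top",b[1:3],.036).round(4))
print("orange scene")
for b in blobs(S,(5,120,80),(25,255,255),(200,200,345,300),8): print(b[0],np.round(b[1:3],1),b[3],ray("scene",b[1:3],.105).round(4),ray("scene",b[1:3],.025).round(4))
print("green")
for n,I,bx in(("top",T,(155,230,197,270)),("scene",S,(425,222,472,262))):
  for b in blobs(I,(45,90,40),(85,255,255),bx): print(n,b[0],np.round(b[1:3],1),ray(n,b[1:3],.068).round(4))
print("red",[ray("top",b[1:3],.068).round(4) for b in blobs(T,(0,150,80),(4,255,255),(150,290,200,330))])
# plate
g=cv2.inRange(cv2.cvtColor(T,cv2.COLOR_RGB2HSV),(0,0,125),(180,40,255)); k=np.zeros_like(g); k[205:340,280:435]=g[205:340,280:435]
k=cv2.morphologyEx(k,cv2.MORPH_CLOSE,np.ones((25,25)))
k[:205]=0
c=max(cv2.findContours(k,0,2)[0],key=cv2.contourArea); 
q=cv2.approxPolyDP(cv2.convexHull(c),5,True)[:,0]; P=np.array([ray("top",u,.012)[:2] for u in q]); print(q.tolist(),P.round(4).tolist(),P.mean(0))
r=cv2.minAreaRect((P*1000).astype(np.float32)); print(r)
E
```

```text
orange top
212 [389.9 226. ] ((390.3921203613281, 226.27667236328125), (43.27900695800781, 5.392679691314697), 7.907163143157959) [ 0.5881 -0.1487  0.112 ] [ 0.608  -0.1598  0.036 ]
39 [357.  224.9] ((357.0, 225.0), (6.0, 6.0), 90.0) [ 0.5908 -0.0764  0.112 ] [ 0.6108 -0.083   0.036 ]
orange scene
313 [246.7 248.9] ((246.5, 249.0), (8.0, 43.0), 90.0) [ 0.5922 -0.151   0.105 ] [ 0.4831 -0.1563  0.025 ]
48 [279.  279.4] ((279.0, 279.5), (7.0, 6.0), 90.0) [ 0.7114 -0.0873  0.105 ] [ 0.6149 -0.0858  0.025 ]
green
top 106 [172.6 245.9] [0.5537 0.3364 0.068 ]
scene 78 [448.4 231. ] [0.5567 0.3339 0.068 ]
red [array([0.4136, 0.3322, 0.068 ])]
[[300, 211], [428, 228], [418, 336], [284, 317]] [[0.6516, 0.0506], [0.6093, -0.2536], [0.3562, -0.218], [0.3996, 0.0865]] [ 0.50418351 -0.08363033]
((504.1786804199219, -83.52210998535156), (307.5244445800781, 255.5972900390625), 81.99483489990234)
```

```bash
python3 - <<'E'
import cv2
T=cv2.imread("pics/top0.png"); cv2.imwrite("pics/crop1.png",cv2.resize(T[200:345,275:440],None,fx=4.5,fy=4,interpolation=2))
E
```

```text
(no output)
```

View pics/crop1.png

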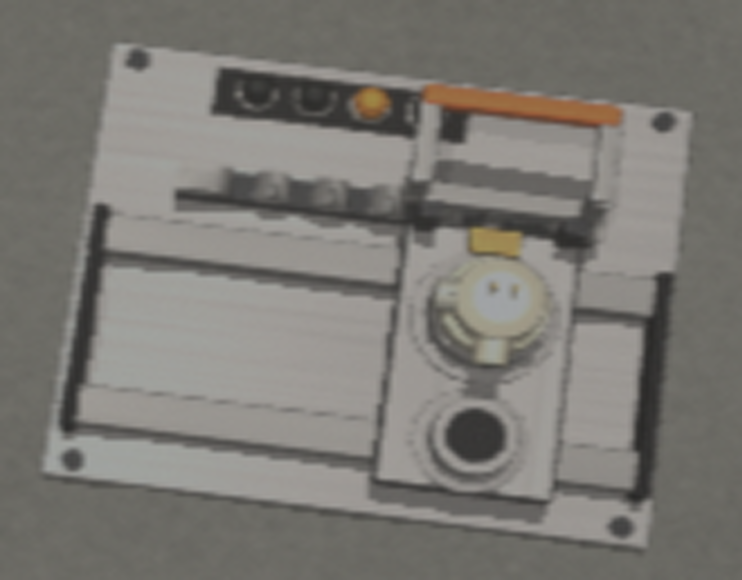

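The crop confirms the amber lamp is the third from the left in the top view, i.e. the second from -y, so track y = +15 mm. The plate is yawed about -8° and the bar is at s ≈ -53 mm. Next I'll compute the move in the tool axes.

```bash
cat >> h.py <<'E'
from scipy.spatial.transform import Rotation as Ro
yaw=np.arctan2(-0.036,0.252); XT=np.array([np.cos(yaw),np.sin(yaw),0]); YT=np.array([-np.sin(yaw),np.cos(yaw),0])
O=np.array([.504,-.0836,0])-.005*XT
GOAL=Ro.from_matrix(np.c_[[0,0,-1],XT,np.cross([0,0,-1],XT)])
GOAL2=Ro.from_matrix(np.c_[[0,0,-1],-XT,np.cross([0,0,-1],-XT)])
def go(target,q=None):
    s=get_state(); R=Ro.from_rotvec(s["orientation"]); d=np.array(target)-s["tcp_pos"]
    print("t",round(float(s["time"]),2),"tcp",s["tcp_pos"].round(4),"F",s["contact_force"].round(1),"op",round(float(s["opening"]),3))
    print("tool cm",(R.inv().apply(d)*100).round(2),"turn",(R.inv()*(q or GOAL)).as_rotvec().round(3))
    return R
E
python3 - <<'E'
from h import *
R=go(O+.098*XT-.053*YT+[0,0,.20]); print(R.as_matrix().round(3)); go(O,GOAL2)
print(O,XT,YT)
E
```

```text
t 0.1 tcp [0.2194 0.531  0.2132] F [ 0.7  0.  -0.2] op 1.004
tool cm [  1.4  -48.77  60.1 ] turn [1.321e+00 1.000e-03 1.000e-03]
[[-0.001  0.382  0.924]
 [-0.002  0.924 -0.382]
 [-1.    -0.002 -0.   ]]
t 0.1 tcp [0.2194 0.531  0.2132] F [ 0.7  0.  -0.2] op 1.004
tool cm [ 21.39 -46.02  49.29] turn [-1.821e+00 -2.000e-03  1.000e-03]
[ 0.49905025 -0.08289289  0.        ] [ 0.98994949 -0.14142136  0.        ] [0.14142136 0.98994949 0.        ]
```

```bash
python3 - <<'E'
from h import *
d=np.array([1.4,-48.77,60.1])/20
for k in range(20): print(Ro.from_rotvec([-.066*k,0,0]).apply(d).round(2))
E
```

```text
[ 0.07 -2.44  3.  ]
[ 0.07 -2.24  3.16]
[ 0.07 -2.02  3.3 ]
[ 0.07 -1.8   3.43]
[ 0.07 -1.57  3.54]
[ 0.07 -1.33  3.63]
[ 0.07 -1.09  3.71]
[ 0.07 -0.84  3.78]
[ 0.07 -0.59  3.82]
[ 0.07 -0.34  3.86]
[ 0.07 -0.08  3.87]
[0.07 0.17 3.87]
[0.07 0.43 3.85]
[0.07 0.68 3.81]
[0.07 0.93 3.76]
[0.07 1.17 3.69]
[0.07 1.41 3.6 ]
[0.07 1.65 3.5 ]
[0.07 1.88 3.38]
[0.07 2.1  3.25]
```

Call:
carry_out:
  deltas:
    - [0.07,-2.44,3.0,0.066,0,0,0.45]
    - [0.07,-2.24,3.16,0.066,0,0,0.45]
    - [0.07,-2.02,3.3,0.066,0,0,0.45]
    - [0.07,-1.8,3.43,0.066,0,0,0.45]
    - [0.07,-1.57,3.54,0.066,0,0,0.45]
  newtons: 30

```text
time: 0.52
tcp_pos: [0.3121, 0.3595, 0.21]
orientation: [0.566, 1.496, -0.567]
contact_force: [1.4, -0.1, 0.5]
opening: 0.663
```

Call:
carry_out:
  deltas:
    - [0.07,-1.33,3.63,0.066,0,0,0.45]
    - [0.07,-1.09,3.71,0.066,0,0,0.45]
    - [0.07,-0.84,3.78,0.066,0,0,0.45]
    - [0.07,-0.59,3.82,0.066,0,0,0.45]
    - [0.07,-0.34,3.86,0.066,0,0,0.45]

```text
time: 0.93
tcp_pos: [0.4044, 0.1895, 0.2068]
orientation: [0.821, 1.41, -0.821]
contact_force: [1.0, 1.4, -0.3]
opening: 0.548
```

Call:
carry_out:
  deltas:
    - [0.07,-0.08,3.87,0.066,0,0,0.45]
    - [0.07,0.17,3.87,0.066,0,0,0.45]
    - [0.07,0.43,3.85,0.066,0,0,0.45]
    - [0.07,0.68,3.81,0.066,0,0,0.45]
    - [0.07,0.93,3.76,0.066,0,0,0.45]

```text
time: 1.35
tcp_pos: [0.497, 0.0193, 0.2032]
orientation: [1.072, 1.292, -1.072]
contact_force: [1.3, 0.5, -0.3]
opening: 0.551
```

Call:
carry_out:
  deltas:
    - [0.07,1.17,3.69,0.066,0,0,0.45]
    - [0.07,1.41,3.6,0.066,0,0,0.45]
    - [0.07,1.65,3.5,0.066,0,0,0.45]
    - [0.07,1.88,3.38,0.066,0,0,0.45]
    - [0.07,2.1,3.25,0.066,0,0,0.45]

```text
time: 1.77
tcp_pos: [0.5893, -0.1507, 0.1994]
orientation: [1.315, 1.138, -1.315]
contact_force: [1.7, 0.2, -0.1]
opening: 0.55
```

Call:
carry_out:
  deltas:
    - [0,0,0,0,0,0,0.45]
    - [0,0,0,0,0,0,0.45]

```text
time: 1.93
tcp_pos: [0.589, -0.1503, 0.1987]
orientation: [1.314, 1.14, -1.315]
contact_force: [-1.1, 0.6, -1.3]
opening: 0.547
```

```bash
python3 - <<'E'
from h import *
go(O+.098*XT-.053*YT+[0,0,.086])
S,_=get_image("scene"); T,_=get_image("top")
for b in blobs(S,(5,120,80),(25,255,255),(200,200,345,300),8): print(b[0],np.round(b[1:3],1),b[3],ray("scene",b[1:3],.105).round(4))
cv2.imwrite("pics/s1.png",cv2.resize(S[150:310,180:380,::-1],None,fx=3,fy=3,interpolation=2))
E
```

```text
t 1.93 tcp [ 0.589  -0.1503  0.1987] F [-1.1  0.6 -1.3] op 0.547
tool cm [11.27 -0.04 -0.1 ] turn [-0.002 -0.001  0.002]
317 [246.7 248.9] ((246.4750518798828, 249.00123596191406), (7.9400811195373535, 43.19603729248047), 87.1375961303711) [ 0.5924 -0.151   0.105 ]
48 [279.1 279.3] ((279.5, 279.5), (7.0, 7.0), 90.0) [ 0.7113 -0.087   0.105 ]
```

View pics/s1.png

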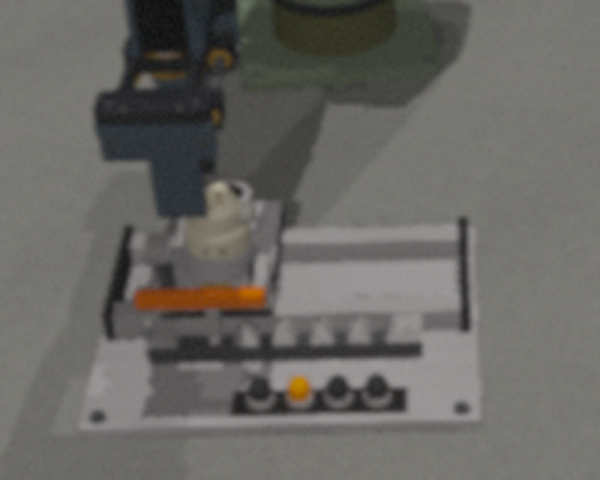

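The close-up shows the gripper over the orange bar (crop about (200,298)) with both fingers clear, so I'll descend and pinch.

Call:
carry_out:
  deltas:
    - [3.0,0,0,0,0,0,0.45]
    - [3.0,0,0,0,0,0,0.45]
    - [3.0,0,0,0,0,0,0.45]
    - [2.2,0,0,0,0,0,0.45]
    - [0,0,0,0,0,0,0.45]

```text
time: 2.45
tcp_pos: [0.5849, -0.1462, 0.0836]
orientation: [1.308, 1.15, -1.317]
contact_force: [-0.6, 0.1, 0.4]
opening: 0.551
```

Call:
carry_out:
  deltas:
    - [0,0,0,0,0,0,0.8]
    - [0,0,0,0,0,0,1]
    - [0,0,0,0,0,0,1]
    - [0,0,0,0,0,0,1]
    - [0,0,0,0,0,0,1]
  newtons: 40

```text
time: 2.87
tcp_pos: [0.5897, -0.1489, 0.0894]
orientation: [1.313, 1.137, -1.31]
contact_force: [0.4, 0.0, -0.1]
opening: 0.214
```

Call:
carry_out:
  deltas:
    - [0,0,0,0,0,0,1]
    - [0,0,0,0,0,0,1]
    - [0,0,0,0,0,0,1]

```text
time: 3.12
tcp_pos: [0.5906, -0.1491, 0.089]
orientation: [1.314, 1.136, -1.309]
contact_force: [4.2, 0.3, 2.0]
opening: 0.131
```

```bash
python3 - <<'E'
from h import *
go(O+.098*XT-.053*YT+[0,0,.086])
E
```

```text
t 3.12 tcp [ 0.5906 -0.1491  0.089 ] F [4.2 0.3 2. ] op 0.131
tool cm [ 0.3  -0.21  0.04] turn [ 0.001  0.    -0.004]
```

Call:
carry_out:
  deltas:
    - [-0.6,0,0,0,0,0,1]
    - [-0.6,0,0,0,0,0,1]
    - [-0.6,0,0,0,0,0,1]
    - [-0.45,0,0,0,0,0,1]
    - [0,0,0,0,0,0,1]

```text
time: 3.53
tcp_pos: [0.5905, -0.1491, 0.1101]
orientation: [1.313, 1.137, -1.31]
contact_force: [6.8, -0.4, -9.6]
opening: 0.131
```

```bash
python3 - <<'E'
from h import *
go(O+.098*XT-.053*YT+[0,0,.086+.0225])
S,_=get_image("scene")
for b in blobs(S,(5,120,80),(25,255,255),(200,200,345,300),8): print(b[0],np.round(b[1:3],1),b[3],ray("scene",b[1:3],.1275).round(4))
E
```

```text
t 3.53 tcp [ 0.5905 -0.1491  0.1101] F [ 6.8 -0.4 -9.6] op 0.131
tool cm [ 0.15 -0.19  0.04] turn [ 0.001  0.    -0.003]
92 [260.6 241.2] ((260.4671936035156, 241.13937377929688), (6.699644565582275, 13.39928913116455), 84.80557250976562) [ 0.5997 -0.118   0.1275]
84 [230.4 242.3] ((230.0, 242.5), (5.0, 14.0), 90.0) [ 0.592  -0.1846  0.1275]
49 [279.  279.4] ((279.0, 279.5), (7.0, 6.0), 90.0) [ 0.7388 -0.0878  0.1275]
```

Call:
carry_out:
  deltas:
    - [-0.12,0.15,0,0,0,0,1]
    - [0,0,-0.6,0,0,0,1]
    - [0,0,-0.9,0,0,0,1]
    - [0,0,-0.9,0,0,0,1]
    - [0,0,-1.0,0,0,0,1]

```text
time: 4.0
tcp_pos: [0.5952, -0.1155, 0.1103]
orientation: [1.311, 1.139, -1.313]
contact_force: [4.5, -2.1, -8.9]
opening: 0.129
```

```bash
python3 - <<'E'
from h import *
go(O+.098*XT+.015*YT+[0,0,.086+.0225])
E
```

```text
t 4.0 tcp [ 0.5952 -0.1155  0.1103] F [ 4.5 -2.1 -8.9] op 0.129
tool cm [ 0.18 -0.17 -3.36] turn [0.001 0.001 0.001]
```

It slides freely at about 2 N, so I'll continue.

Call:
carry_out:
  deltas:
    - [-0.05,0,-1.0,0,0,0,1]
    - [0,0,-1.0,0,0,0,1]
    - [0,0,-0.8,0,0,0,1]
    - [0,0,-0.5,0,0,0,1]
    - [0,0,-0.1,0,0,0,1]

```text
time: 4.42
tcp_pos: [0.6, -0.0806, 0.1116]
orientation: [1.312, 1.14, -1.312]
contact_force: [4.6, -1.4, -9.8]
opening: 0.132
```

Call:
carry_out:
  deltas:
    - [0,0,0,0,0,0,1]
    - [0,0,0,0,0,0,1]

```text
time: 4.58
tcp_pos: [0.5999, -0.0814, 0.112]
orientation: [1.313, 1.14, -1.312]
contact_force: [3.9, -0.5, -9.4]
opening: 0.13
```

```bash
python3 - <<'E'
from h import *
go(O+.098*XT+.015*YT+[0,0,.086+.0225])
S,_=get_image("scene")
for b in blobs(S,(5,120,80),(25,255,255),(200,200,345,300),8): print(b[0],np.round(b[1:3],1),b[3],ray("scene",b[1:3],.1275).round(4))
cv2.imwrite("pics/s2.png",cv2.resize(S[150:310,180:380,::-1],None,fx=3,fy=3,interpolation=2))
E
```

```text
t 4.58 tcp [ 0.5999 -0.0814  0.112 ] F [ 3.9 -0.5 -9.4] op 0.13
tool cm [ 0.35 -0.17  0.07] turn [ 0.001 -0.001  0.   ]
86 [291.3 240. ] ((291.0, 239.5), (7.0, 12.0), 90.0) [ 0.6075 -0.0503  0.1275]
75 [261.2 240.9] ((261.0368957519531, 241.09426879882812), (14.214112281799316, 5.432144641876221), 5.19442892074585) [ 0.599  -0.1167  0.1275]
59 [279.2 279.1] ((279.5, 279.0), (8.0, 7.0), 90.0) [ 0.738  -0.0872  0.1275]
```

View pics/s2.png

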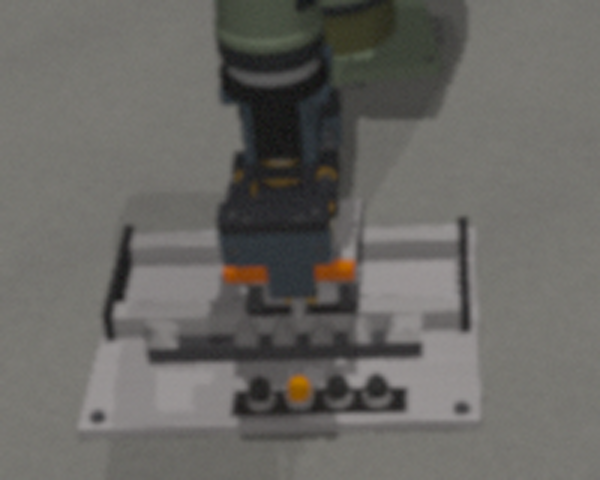

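The bar is centred at s ≈ +14 mm, opposite the amber lamp, so I'll release it.

Call:
carry_out:
  deltas:
    - [0,0,0,0,0,0,0.45]
    - [0,0,0,0,0,0,0.45]
    - [0,0,0,0,0,0,0.45]
    - [0,0,0,0,0,0,0.45]
    - [0,0,0,0,0,0,0.45]

```text
time: 5.05
tcp_pos: [0.5998, -0.0818, 0.1128]
orientation: [1.313, 1.139, -1.312]
contact_force: [1.1, -0.6, -0.2]
opening: 0.463
```

Call:
carry_out:
  deltas:
    - [-2,0,0,0,0,0,0.45]
    - [-3,0,0,0,0,0,0.45]
    - [-3,0,0,0,0,0,0.45]
    - [-2,0,0,0,0,0,0.45]
    - [0,0,0,0,0,0,0.45]

```text
time: 5.47
tcp_pos: [0.6024, -0.0821, 0.2177]
orientation: [1.316, 1.131, -1.305]
contact_force: [0.3, -0.7, 1.9]
opening: 0.546
```

```bash
python3 - <<'E'
from h import *
B=np.array([.5552,.3352,0])
go(B+[0,0,.18])
S,_=get_image("scene")
for b in blobs(S,(5,120,80),(25,255,255),(200,200,345,300),8): print(b[0],np.round(b[1:3],1),b[3],ray("scene",b[1:3],.105).round(4))
cv2.imwrite("pics/s3.png",cv2.resize(S[150:310,180:380,::-1],None,fx=3,fy=3,interpolation=2))
E
```

```text
t 5.47 tcp [ 0.6024 -0.0821  0.2177] F [ 0.3 -0.7  1.9] op 0.546
tool cm [  3.67 -10.58 -40.65] turn [ 0.001 -0.    -0.01 ]
320 [277.7 248.2] ((277.5, 248.0), (8.0, 43.0), 90.0) [ 0.6023 -0.0818  0.105 ]
53 [279.2 279.5] ((279.5, 279.5), (7.0, 7.0), 90.0) [ 0.712  -0.0868  0.105 ]
```

View pics/s3.png

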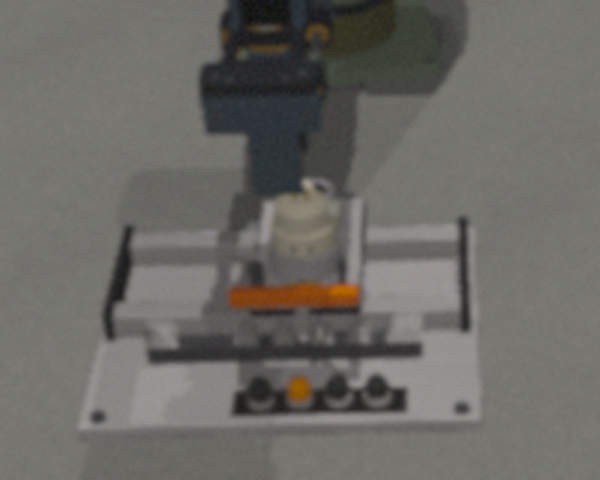

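The bar is back down (v = 248, as when it was locked at the start) at s ≈ +15.7 mm, opposite the amber lamp, so it's locked. Now to the start button with the fingers shut.

Call:
carry_out:
  deltas:
    - [0,-0.96,-3.7,0,0,0,1]
    - [0,-0.96,-3.7,0,0,0,1]
    - [0,-0.96,-3.7,0,0,0,1]
    - [0,-0.96,-3.7,0,0,0,1]
    - [0,-0.96,-3.7,0,0,0,1]

```text
time: 5.93
tcp_pos: [0.577, 0.1096, 0.2105]
orientation: [1.311, 1.141, -1.315]
contact_force: [0.5, 1.2, 0.1]
opening: 0.217
```

Call:
carry_out:
  deltas:
    - [0,-0.96,-3.7,0,0,0,1]
    - [0,-0.96,-3.7,0,0,0,1]
    - [0,-0.96,-3.7,0,0,0,1]
    - [0,-0.96,-3.7,0,0,0,1]
    - [0,-0.96,-3.7,0,0,0,1]

```text
time: 6.35
tcp_pos: [0.5555, 0.2995, 0.2105]
orientation: [1.31, 1.14, -1.315]
contact_force: [0.6, -0.6, 0.0]
opening: 0.004
```

Call:
carry_out:
  deltas:
    - [0,-0.96,-3.65,0,0,0,1]
    - [3,0,0,0,0,0,1]
    - [3,0,0,0,0,0,1]
    - [2,0,0,0,0,0,1]
    - [0,0,0,0,0,0,1]

```text
time: 6.77
tcp_pos: [0.5486, 0.3337, 0.1255]
orientation: [1.301, 1.142, -1.324]
contact_force: [-0.6, -0.9, -0.5]
opening: 0.011
```

Call:
carry_out:
  deltas:
    - [0,0,0,0,0,0,1]
    - [0,0,0,0,0,0,1]
    - [0,0,0,0,0,0,1]

```text
time: 7.02
tcp_pos: [0.5536, 0.3359, 0.1339]
orientation: [1.315, 1.138, -1.31]
contact_force: [-0.2, -0.6, 0.4]
opening: 0.004
```

```bash
python3 - <<'E'
from h import *
go(np.array([.5552,.3352,.062]))
S,_=get_image("scene"); T,_=get_image("top")
a=cv2.resize(S[170:290,400:520,::-1],(400,400),interpolation=2); b=cv2.resize(T[190:310,110:230,::-1],(400,400),interpolation=2)
cv2.imwrite("pics/s4.png",np.hstack([a,b]))
E
```

```text
t 7.02 tcp [0.5536 0.3359 0.1339] F [-0.2 -0.6  0.4] op 0.004
tool cm [7.19 0.15 0.06] turn [ 0.    -0.002 -0.002]
```

View pics/s4.png

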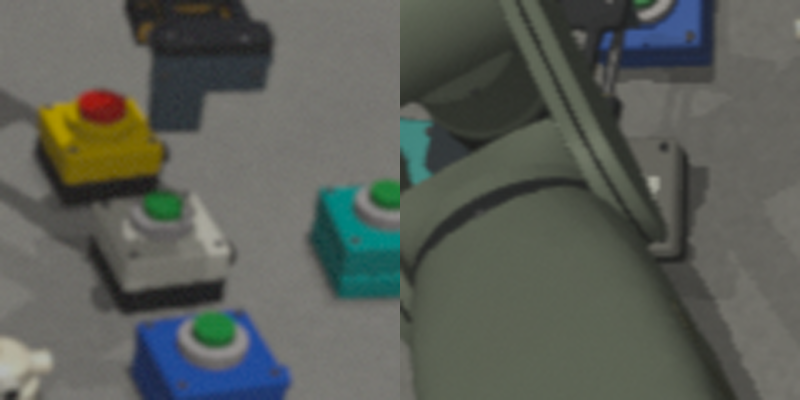

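The left half shows the shut fingers (177,130) above the green button (164,205), consistent with perspective, and the white box is the right one. I'll press slowly.

Call:
carry_out:
  deltas:
    - [1.5,0.1,0,0,0,0,1]
    - [1.5,0,0,0,0,0,1]
    - [1.5,0,0,0,0,0,1]
    - [1.0,0,0,0,0,0,1]
    - [0.5,0,0,0,0,0,1]

```text
time: 7.53
tcp_pos: [0.5532, 0.3351, 0.0714]
orientation: [1.312, 1.139, -1.314]
contact_force: [-0.4, -1.1, 1.9]
opening: 0.003
```

Call:
carry_out:
  deltas:
    - [0.3,0,0,0,0,0,1]
    - [0.3,0,0,0,0,0,1]
    - [0.2,0,0,0,0,0,1]
    - [0.2,0,0,0,0,0,1]
    - [0.1,0,0,0,0,0,1]

```text
time: 7.95
tcp_pos: [0.5536, 0.3354, 0.066]
orientation: [1.314, 1.139, -1.311]
contact_force: [-8.9, -4.5, 26.7]
opening: 0.007
```

Call:
carry_out:
  deltas:
    - [0,0,0,0,0,0,1]
    - [0,0,0,0,0,0,1]

```text
time: 8.12
tcp_pos: [0.5536, 0.3354, 0.066]
orientation: [1.314, 1.139, -1.31]
contact_force: [-8.3, -4.7, 22.2]
opening: 0.005
```

Call:
carry_out:
  deltas:
    - [0.1,0,0,0,0,0,1]
    - [0,0,0,0,0,0,1]

```text
time: 8.28
tcp_pos: [0.5536, 0.3354, 0.066]
orientation: [1.314, 1.139, -1.31]
contact_force: [-9.1, -5.0, 25.3]
opening: 0.003
```

Call:
carry_out:
  deltas:
    - [-0.3,0,0,0,0,0,1]
    - [-0.1,0,0,0,0,0,1]

```text
time: 8.45
tcp_pos: [0.5541, 0.3358, 0.067]
orientation: [1.315, 1.139, -1.309]
contact_force: [-1.5, -1.1, 4.9]
opening: 0.005
```

Call:
carry_out:
  deltas:
    - [-0.2,0,0,0,0,0,1]
    - [0,0,0,0,0,0,1]

```text
time: 8.62
tcp_pos: [0.5542, 0.3358, 0.0676]
orientation: [1.314, 1.139, -1.31]
contact_force: [-0.9, -0.4, 4.0]
opening: 0.003
```

Call:
carry_out:
  deltas:
    - [-0.2,0,0,0,0,0,1]
    - [0,0,0,0,0,0,1]

```text
time: 8.78
tcp_pos: [0.5541, 0.3358, 0.0686]
orientation: [1.314, 1.139, -1.311]
contact_force: [0.1, -1.1, 2.7]
opening: 0.002
```

Call:
carry_out:
  deltas:
    - [-0.2,0,0,0,0,0,1]
    - [0,0,0,0,0,0,1]

```text
time: 8.95
tcp_pos: [0.5542, 0.3358, 0.0704]
orientation: [1.313, 1.139, -1.311]
contact_force: [0.9, 0.1, 1.7]
opening: 0.001
```

Call:
carry_out:
  deltas:
    - [-0.2,0,0,0,0,0,1]
    - [0,0,0,0,0,0,1]

```text
time: 9.12
tcp_pos: [0.554, 0.3357, 0.0722]
orientation: [1.313, 1.139, -1.312]
contact_force: [0.5, 0.4, 1.8]
opening: 0.008
```

The button hit a hard stop at 25 N. On backing off, the spring force was 5 N near the bottom and fell off over about 6 mm, so it was fully pressed. I'll retreat and check.

Call:
carry_out:
  deltas:
    - [-2,0,0,0,0,0,1]
    - [-4,0,0,0,0,0,1]
    - [-4,0,0,0,0,0,1]
    - [-3,0,0,0,0,0,1]
    - [0,0,0,0,0,0,1]

```text
time: 9.53
tcp_pos: [0.5563, 0.3373, 0.2094]
orientation: [1.323, 1.137, -1.301]
contact_force: [1.0, 0.5, 0.5]
opening: 0.002
```

```bash
python3 - <<'E'
from h import *
S,_=get_image("scene")
for b in blobs(S,(5,120,80),(25,255,255),(200,200,345,300),8): print(b[0],np.round(b[1:3],1),ray("scene",b[1:3],.105).round(4))
for b in blobs(S,(45,90,40),(85,255,255),(425,222,472,262)): print("green",b[0],np.round(b[1:3],1))
cv2.imwrite("pics/s5.png",S[:,:,::-1]); print(get_state()["time"],get_state()["contact_force"].round(1))
E
```

```text
316 [278.  248.1] [ 0.6018 -0.0811  0.105 ]
52 [279.1 279. ] [ 0.7104 -0.0871  0.105 ]
green 82 [448.4 231. ]
9.5833 [ 0.1 -1.   0.4]
```

View pics/s5.png

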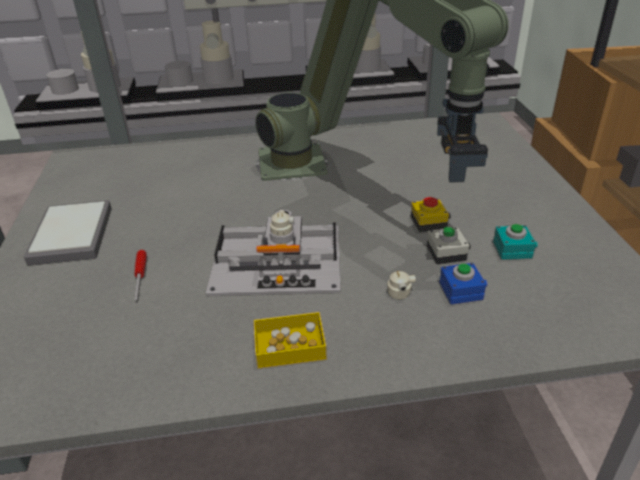

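The carriage bar is down at (278,248), in line with the amber lamp. The green button is back out at (448,231), same as at the start, and the pump, screwdriver and stop box haven't moved.

```bash
python3 -c "from cell import *; print(job_done())"
```

```text
the job is handed in; nothing more can be done
None
```

I moved the carriage to the amber-lit station, where it dropped and locked, then pressed and released the green start button, and handed the job in at about 9.6 s.

- **Carriage:** I pinched the release bar, raised it about 22 mm and slid the carriage about 68 mm to the station at track y = +15 mm. After I let go, the bar returned to its locked height. It measured y ≈ +16 mm, in line with the amber lamp within the notch's play and the calibration error.
- **Start button:** I pressed it only after that check. It met a hard stop at about 25 N. On backing off, the force was about 5 N near the bottom and fell over roughly 6 mm, which fits a full press. In the last picture the button is out again.
- **Everything else:** the red stop button was never touched, and the spare pump and screwdriver look unmoved. The arm ended clear of everything, with near-zero force.
- **One disagreement:** the tool's measured height read about 3 mm higher than the given heights, both at the bar and at the button. I took this as an offset and judged the press by force instead.

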